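# Fill the kitchen caddy with the closed jars

### The arm

A 7-joint arm with a two-finger parallel gripper is mounted at the origin on the work surface. World frame = base frame: x ahead of the robot, y to its left, z up, the work surface at z = 0. Lengths are in mm, angles in rad, forces in N, time in s.
With the tool pointing down it reaches from about 425 to 875 mm from the base axis. Payload 8.4 kg.
Tool frame: the origin (TCP) lies at the very end of the fingers, on their centre line; the grasp point (between the pads) lies 19 mm behind it; z points along the fingers, y is the line along which they close (so a half turn about z gives the same grasp; the last joint's range is limited). The gripper opens to 87 mm and grips with 3 to 60 N. Pads are 19 mm wide; open, the fingers measure 117 mm over their backs; the gripper's body (75 mm by 190 mm) begins 51 mm behind the grasp point.
Start: joints at [1.179, 0.333, 0.04, 1.465, -0.013, 1.343, -0.059], TCP at [187.59, -622.312, 194.346] pointing down, gripper open.
Joint ranges: [-2.58, 2.58], [-0.38, 2.09], [-1.3, 1.39], [0.25, 2.4], [-1.5, 4.64], [0.08, 2.09], [-2.65, 2.65]. Speed limits (rad/s): [2.22, 2.22, 2.79, 2.79, 3.14, 3.14, 3.14].

### API

Orientations are given as a rotation vector (axis times angle).
In Python, from rig import telemetry, viewer, job gives the robot as it stands.
- The arm moves only by the tool jog_arm, never from a script. Its argument "moves" is a list of rows, each a list of 7 numbers: the closure, from -1 (fully open) to 1 (shut), then the shift along the world's x, y, z each as a share of 50 cm, from -1 to 1, then the turn, a rotation vector about the world's x, y, z each as a share of 120 degrees, from -1 to 1. In form: [[gripper, tx, ty, tz, wx, wy, wz], ...]. A call has 1 to 20 rows; each row is the pose to reach, as a shift and turn from the pose commanded when the call began; what a row does not reach only later rows make up. A row lasts 1/8 s, in which the tool goes at most 62.5 mm and 10.7 degrees, less where a joint would pass 70% of its speed; a pose out of reach is approached as far as the arm can. A call with a number of a shift or a turn outside -1 to 1 is refused whole. A call with a gripper value outside its range is refused whole. The fingers move at their own pace and stop on an object; "squeeze" is the grip in N (left out, the last holds). Time passes only in rows, so rows that repeat a pose let the fingers close. It gives the time, the measured TCP pose, the force, the opening and the grip force at its end, in the units of the state.
- telemetry.state(): the state, without advancing time (a new reading comes with each control period).
- viewer.capture(name): name is "scene" or "top"; returns (picture, depth): 384x512x3 uint8, red, green, blue; 384x512 float32, mm along the optical axis (not along the pixel's ray), 0 where there is no reading.
- viewer.camera_model(name): a dict with "vfov" (degrees; the focal length in pixels is half the picture's height over the tangent of half this angle, whatever the lens; pixels are square), "cx", "cy" (the principal point, pixels), "world_from_camera" (4x4, takes a point from camera to world coordinates). Camera axes: x right, y up, looking along -z (the intrinsics and any distortion apply to the point x, -y, -z); pixel columns grow to the right and rows downward; lengths in mm; the calibration is good to about 2 mm. A picture is of the moment at which its call begins. camera_model takes no time and is no camera call.
- job.job_done(): hands the job in; it is judged then, once.
The state is a dict: "t": time; "qpos": joint angles; "joint_vel": joint speeds; "joint_efforts": joint torques, N m; "tcp_pos": TCP position; "eef_rot": TCP orientation; "ft_force": force on the tool from outside, world axes, zero at the start; "ft_torque": the same for the moment, N m; "grip_width": finger opening in mm; "gripper_force": force on a finger pad.
Only numpy, scipy, OpenCV 4.12 (cv2) and the standard library are available. Lean on these libraries where they do the work, as an engineer would, in place of code of your own. Each camera call takes 0.05 s, during which the arm holds its last target. There are 200 camera calls.

### The job

Put the four jars that have lids into the wooden caddy, each standing upright in the well that matches its outline and size (square, large round, small round, oblong). Leave the two open jars without lids standing where they are. Set the jars down rather than dropping them, and do not knock any jar over.

Things in the scene. Friction and masses are not known exactly. Their poses are not given: they have to be found in the camera images.
- jar_square: white ceramic jar, square, 44 x 44 mm, closed by a wooden lid of the same outline with a small round knob (14 mm wide, 12 mm tall) in the middle. Wall of the body straight from 0 to 70 mm, lid top at 78, knob top at 90 mm. Loose, stands upright on the counter. Origin: centre of the underside, z up, x and y along its sides. 0.15 to 0.3 kg
- jar_round: white ceramic jar, large round, 52 mm diameter, closed by a wooden lid of the same outline with a small round knob (14 mm wide, 12 mm tall) in the middle. Wall of the body straight from 0 to 70 mm, lid top at 78, knob top at 90 mm. Loose, stands upright on the counter. Origin: centre of the underside, z up. 0.15 to 0.3 kg
- jar_small: white ceramic jar, small round, 34 mm diameter, closed by a wooden lid of the same outline with a small round knob (14 mm wide, 12 mm tall) in the middle. Wall of the body straight from 0 to 70 mm, lid top at 78, knob top at 90 mm. Loose, stands upright on the counter. Origin: centre of the underside, z up. 0.08 to 0.17 kg
- jar_oblong: white ceramic jar, oblong, 30 mm along its x and 56 mm along its y, closed by a wooden lid of the same outline with a small round knob (14 mm wide, 12 mm tall) in the middle. Wall of the body straight from 0 to 70 mm, lid top at 78, knob top at 90 mm. Loose, stands upright on the counter. Origin: centre of the underside, z up. 0.12 to 0.26 kg
- open_square: white ceramic jar without a lid, open and empty, square, 44 x 44 mm, 70 mm tall. Loose, stands on the counter. Origin: centre of the underside, z up
- open_round: white ceramic jar without a lid, open and empty, round, 52 mm diameter, 70 mm tall. Loose, stands on the counter. Origin: centre of the underside, z up
- well_square: caddy insert with a square well, 58 x 58 mm, 18 mm deep, central; 80 x 80 x 24 mm wood, fixed; four stand in a row along y in any order, 82 mm apart, in a fixed wooden caddy (94 x 344 mm, walls 34 mm tall, row and long side along y). Origin: centre of its underside, 8 mm above the counter, z up; well floor 6 mm, mouth 24 mm above it, 2 mm chamfer
- well_round: caddy insert with a large round well, 66 mm diameter, 18 mm deep, central; 80 x 80 x 24 mm wood, fixed; four stand in a row along y in any order, 82 mm apart, in a fixed wooden caddy (94 x 344 mm, walls 34 mm tall, row and long side along y). Origin: centre of its underside, 8 mm above the counter, z up; well floor 6 mm, mouth 24 mm above it, 2 mm chamfer
- well_small: caddy insert with a small round well, 48 mm diameter, 18 mm deep, central; 80 x 80 x 24 mm wood, fixed; four stand in a row along y in any order, 82 mm apart, in a fixed wooden caddy (94 x 344 mm, walls 34 mm tall, row and long side along y). Origin: centre of its underside, 8 mm above the counter, z up; well floor 6 mm, mouth 24 mm above it, 2 mm chamfer
- well_oblong: caddy insert with an oblong well, 44 mm along x and 70 mm along y, 18 mm deep, central; 80 x 80 x 24 mm wood, fixed; four stand in a row along y in any order, 82 mm apart, in a fixed wooden caddy (94 x 344 mm, walls 34 mm tall, row and long side along y). Origin: centre of its underside, 8 mm above the counter, z up; well floor 6 mm, mouth 24 mm above it, 2 mm chamfer
Things that resemble listed ones, but are neither listed nor needed, are in the scene too. Leave any orange look-alike of the jar_square alone. What is shaped like the jar_oblong but turquoise is not meant.

How it is judged:
By the outcome, as a careful person would: the job done as asked, in the order asked, and still so for the second after the job is handed in, with the robot touching nothing.
It also fails if it takes over 99 s, if anything falls off the work surface, if the arm or the gripper's body presses on something with over 40 N, if the wrist force passes 120 N, or if a joint passes its speed limit or range.

## Working session

There is one attempt and no reset: what is moved stays moved. The work goes in short steps, Python scripts to look and compute and a tool call to move; the robot and the scene stay as the last step left them, time stands still between calls to the robot, and variables do not carry over. Pictures are saved under pics/ and viewed, at most 14 in all, crops included, and the job is handed in when it is done.

Besides the shell and the picture viewer there is one more tool, called by a JSON object that holds its "op" and its "data". jog_arm: Moves the arm, as the interface text tells. Its arguments: {"type":"object","properties":{"moves":{"type":"array","items":{"type":"array","items":{"type":"number"}}},"squeeze":{"type":"number"}},"required":["moves"]}

```bash
mkdir -p pics; ls; cat > h.py <<'E'
import numpy as np, cv2
from rig import telemetry, viewer, job
def cap(n,tag):
    p,d=viewer.capture(n); cv2.imwrite(f'pics/{tag}.png',p[:,:,::-1]); np.savez(f'pics/{tag}.npz',p=p,d=d); return p,d
def world(n,d):
    m=viewer.camera_model(n); h,w=d.shape; f=h/2/np.tan(np.radians(m['vfov'])/2)
    v,u=np.mgrid[:h,:w]; P=np.stack([(u-m['cx'])/f*d,-(v-m['cy'])/f*d,-d,np.ones_like(d)],-1)
    return (P@np.array(m['world_from_camera']).T)[...,:3]
E
python3 - <<'E'
from h import *
for n in('scene','top'):
    p,d=cap(n,n+'0'); m=viewer.camera_model(n); print(m)
    W=world(n,d); print(np.isnan(W).any(), np.percentile(W[d>0],[1,50,99],axis=0).round())
    cv2.imwrite(f'pics/{n}0b.png',cv2.resize(p[:,:,::-1],(800,600),interpolation=cv2.INTER_CUBIC))
print(telemetry.state())
E
```

```text
pics
{'vfov': 48.765157475808095, 'cx': 256.13160936238427, 'cy': 189.5803540414625, 'world_from_camera': array([[ 8.21321257e-01, -2.98609405e-01,  4.86069765e-01,
         1.11173131e+03],
       [ 5.70004195e-01,  4.63846683e-01, -6.78189850e-01,
        -8.48939109e+02],
       [-2.29479808e-02,  8.34073545e-01,  5.51175754e-01,
         7.25857883e+02],
       [ 0.00000000e+00,  0.00000000e+00,  0.00000000e+00,
         1.00000000e+00]])}
False [[-658. -687. -754.]
 [ 491.   91.    2.]
 [1240. 1692.  438.]]
{'vfov': 52.75514431412969, 'cx': 251.21394890806963, 'cy': 189.62671773977976, 'world_from_camera': array([[-1.98767115e-02,  9.98966394e-01, -4.08786126e-02,
         4.70770065e+02],
       [-9.99272709e-01, -2.11803571e-02, -3.17087484e-02,
        -1.48139044e+01],
       [-3.25417976e-02,  4.02186163e-02,  9.98660850e-01,
         1.02201510e+03],
       [ 0.00000000e+00,  0.00000000e+00,  0.00000000e+00,
         1.00000000e+00]])}
False [[ 2.10e+01 -6.92e+02 -7.55e+02]
 [ 5.07e+02  7.00e+00  1.00e+00]
 [ 1.42e+03  8.59e+02  1.88e+02]]
{'t': 0.1, 'qpos': array([ 1.17879992,  0.33381778,  0.03987132,  1.46616065, -0.01343038,
        1.3432704 , -0.05848317]), 'joint_vel': array([-1.82030967e-04, -2.66877749e-03, -1.22196803e-05, -2.02783097e-03,
       -5.65310098e-04,  3.32874945e-04, -1.09713745e-03]), 'joint_efforts': array([ 4.89478567e-03, -6.57800674e+01,  1.34054191e+00, -4.04706216e+01,
       -5.95264882e-02,  4.09794529e-02,  1.06015202e-04]), 'tcp_pos': array([ 187.46859978, -621.91596463,  193.57356471]), 'eef_rot': array([-3.10663706e+00, -4.58077852e-01,  4.14648151e-04]), 'ft_force': array([-0.07872908, -0.18041322,  0.30319391]), 'ft_torque': array([-0.01094449, -0.06228919, -0.05616755]), 'gripper_force': 0.0, 'grip_width': 87.366959761447}
```

View pictures.

View pics/top0b.png

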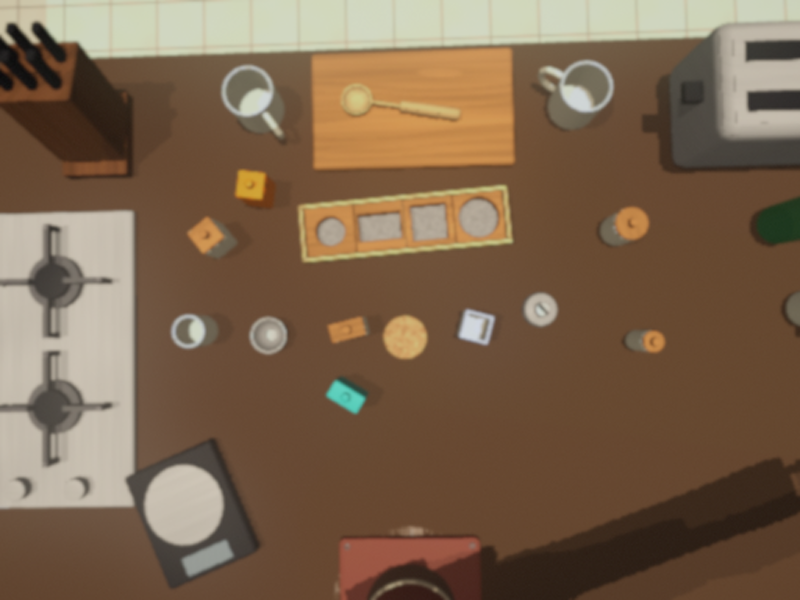

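View pics/scene0b.png

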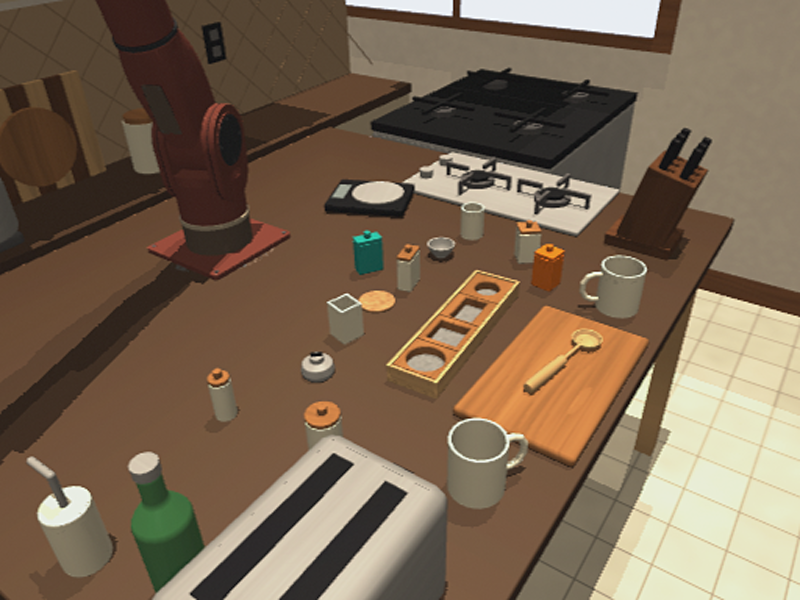

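The top view (800×600) shows the lidded jars: square at (208,236), large round (631,224), small round (653,341) and oblong (348,329). The open jars are at (477,327) and (188,331). The wells from left to right are small (331,231), oblong (381,227), square (429,222) and round (479,217). The orange square at (251,185) and the turquoise oblong at (346,396) are decoys.

```bash
cat > meas.py <<'E'
from h import *
def blob(W,seed,zlo,zhi,r):
    s=1/1.5625; u,v=int(seed[0]*s),int(seed[1]*s)
    m=np.zeros(W.shape[:2],np.uint8); m[v-r:v+r+1,u-r:u+r+1]=1
    m&=((W[...,2]>zlo)&(W[...,2]<zhi)).astype(np.uint8)
    n,l=cv2.connectedComponents(m); 
    k=np.argmax(np.bincount(l[l>0])) if n>1 else 0
    P=W[l==k]; hull=P[:,:2].astype(np.float32); (c,sz,a)=cv2.minAreaRect(hull)
    return len(P),P.mean(0).round(1),np.round(c,1),np.round(sz,1),round(a,1)
if __name__=='__main__':
    z=np.load('pics/top0.npz'); W=world('top',z['d'])
    for n,s in dict(square=(208,236),orange=(251,185),round=(631,224),small=(653,341),oblong=(348,329),turq=(346,396)).items():
        print(n,blob(W,s,68,86,18), 'knob',blob(W,s,84,97,12)[:3])
    for n,s in dict(osq=(477,327),ord=(188,331)).items(): print(n,blob(W,s,60,76,18))
    print('caddy',blob(W,(405,224),24,50,90))
    for n,s in dict(small=(331,231),oblong=(381,227),square=(429,222),round=(479,217)).items(): print(n,blob(W,s,5,22,18))
    print('table',blob(W,(500,420),-15,10,15)[:2])
    for n,s in dict(board=(280,120),disc=(405,337),bowl=(268,335),pot=(541,309)).items(): print(n,blob(W,s,3,60,18))
E
python3 meas.py
```

```text
square (296, array([613.2, 308.5,  77.3]), array([613.7, 309.9]), array([43.7, 43.8]), 37.9) knob (28, array([613.6, 309.2,  88.9]), array([613.2, 310. ]))
orange (286, array([691.7, 236.5,  77.3]), array([692.8, 237.9]), array([43.4, 43.7]), 81.0) knob (26, array([692.6, 237.2,  89.1]), array([693. , 237.4]))
round (340, array([ 615.3, -356.1,   77.4]), array([ 615.3, -357.5]), array([50. , 48.4]), 87.3) knob (32, array([ 616.1, -357.1,   88.4]), array([ 616.3, -356.5]))
small (134, array([ 433.1, -381.4,   77.1]), array([ 432.7, -383.2]), array([29.2, 32.2]), 0.2) knob (30, array([ 432.9, -383.5,   89. ]), array([ 432.5, -383.3]))
oblong (243, array([459.9,  87.5,  77.5]), array([459.6,  87.8]), array([29.1, 55.4]), 12.9) knob (27, array([459.9,  88.1,  89.3]), array([460. ,  88.8]))
turq (254, array([356.3,  90.8,  77.3]), array([355.8,  91.2]), array([54.8, 29.9]), 57.4) knob (28, array([356.2,  91.4,  89.6]), array([356.8,  91.8]))
osq (124, array([ 461. , -115.2,   69.3]), array([ 460.3, -115.1]), array([44. , 43.9]), 74.4)
ord (136, array([462.5, 341. ,  67.7]), array([462.2, 
[... 215 characters left out ...]
 88.4)
oblong (438, array([630.4,  36.8,  14.3]), array([629.4,  37.2]), array([44.2, 71.9]), 3.7)
square (488, array([636.1, -46. ,  14.3]), array([635.7, -45.8]), array([56.4, 57.8]), 4.0)
round (490, array([ 642.2, -128.8,   14.4]), array([ 641.4, -128.4]), array([63.6, 63. ]), 31.0)
table (959, array([ 304.4, -157.7,   -0. ]))
board (109, array([828.4, 201.9,  31.7]), array([840.6, 202.7]), array([12.4, 59.4]), 87.0)
disc (545, array([445.3,  -2.2,   6. ]), array([445.3,  -1.6]), array([70.6, 69.8]), 7.0)
bowl (395, array([452.4, 226.3,  18.2]), array([452.7, 223.7]), array([57.3, 57.4]), 40.6)
pot (384, array([ 486.4, -223.5,   24.4]), array([ 486.8, -225.5]), array([54. , 54.8]), 88.9)
```

{"op": "jog_arm", "data": {"moves": [[-1,0.49,0.478,0,0,0,0],[-1,0.49,0.478,0,0,0,0],[-1,0.49,0.478,0,0,0,0],[-1,0.49,0.478,0,0,0,0],[-1,0.49,0.478,0,0,0,0],[-1,0.49,0.478,0,0,0,0],[-1,0.49,0.478,0,0,0,0],[-1,0.49,0.478,-0.06,0,0,0],[-1,0.49,0.478,-0.12,0,0,0],[-1,0.49,0.478,-0.16,0,0,0]], "squeeze": 25}}

```text
t: 1.35
tcp_pos: [430.8, -384.0, 112.6]
eef_rot: [-3.107, -0.455, 0.003]
ft_force: [0.0, 0.2, 0.4]
grip_width: 87.0
gripper_force: 0.0
```

{"op": "jog_arm", "data": {"moves": [[-1,0,0,-0.05,0,0,0],[-1,0,0,-0.1,0,0,0],[-1,0,0,-0.14,0,0,0],[-1,0,0,-0.156,0,0,0],[-1,0,0,-0.156,0,0,0]]}}

```text
t: 1.98
tcp_pos: [431.9, -383.7, 36.1]
eef_rot: [-3.108, -0.457, 0.001]
ft_force: [0.4, 0.6, 0.1]
grip_width: 86.9
gripper_force: 0.0
```

{"op": "jog_arm", "data": {"moves": [[1,0,0,0,0,0,0],[1,0,0,0,0,0,0],[1,0,0,0,0,0,0],[1,0,0,0,0,0,0],[1,0,0,0,0,0,0],[1,0,0,0,0,0,0]]}}

```text
t: 2.72
tcp_pos: [432.6, -383.3, 36.3]
eef_rot: [-3.108, -0.458, -0.0]
ft_force: [-0.0, -0.2, 0.9]
grip_width: 34.7
gripper_force: 0.0
```

{"op": "jog_arm", "data": {"moves": [[1,0,0,0,0,0,0],[1,0,0,0,0,0,0],[1,0,0,0.02,0,0,0],[1,0,0,0.07,0,0,0],[1,0,0,0.14,0,0,0],[1,0,0,0.22,0,0,0],[1,0,0,0.28,0,0,0.04],[1,0.03,0.06,0.3,0,0,0.1],[1,0.06,0.15,0.3,0,0,0.17],[1,0.1,0.25,0.3,0,0,0.24],[1,0.14,0.35,0.3,0,0,0.32],[1,0.18,0.45,0.3,0,0,0.4],[1,0.22,0.55,0.3,0,0,0.48],[1,0.26,0.65,0.3,0,0,0.56],[1,0.3,0.75,0.3,0,0,0.62],[1,0.34,0.85,0.3,0,0,0.643],[1,0.36,0.93,0.3,0,0,0.643],[1,0.38,0.98,0.3,0,0,0.643],[1,0.381,1.0,0.3,0,0,0.643],[1,0.381,1.0,0.3,0,0,0.643]]}}

```text
t: 5.22
tcp_pos: [622.8, 116.7, 186.5]
eef_rot: [-2.143, -2.297, 0.001]
ft_force: [0.7, 0.3, -1.6]
grip_width: 32.3
gripper_force: 25.0
```

```bash
python3 - <<'E'
from h import *
from scipy.spatial.transform import Rotation as R
s=telemetry.state(); y=R.from_rotvec(s['eef_rot']).as_matrix()[:,1]
print(s['tcp_pos'],s['qpos'].round(2),s['gripper_force'],s['grip_width'],np.degrees(np.arctan2(y[1],y[0])))
p,d=cap('scene','s1'); cv2.imwrite('pics/s1c.png',cv2.resize(p[100:290,130:400,::-1],(800,563)))
E
```

```text
[622.77450056 116.72281724 186.49671778] [ 0.21  0.37 -0.61  1.49  0.21  1.35 -0.34] 24.99979577958584 32.33519844139629 3.977649808114582
```

View pics/s1c.png

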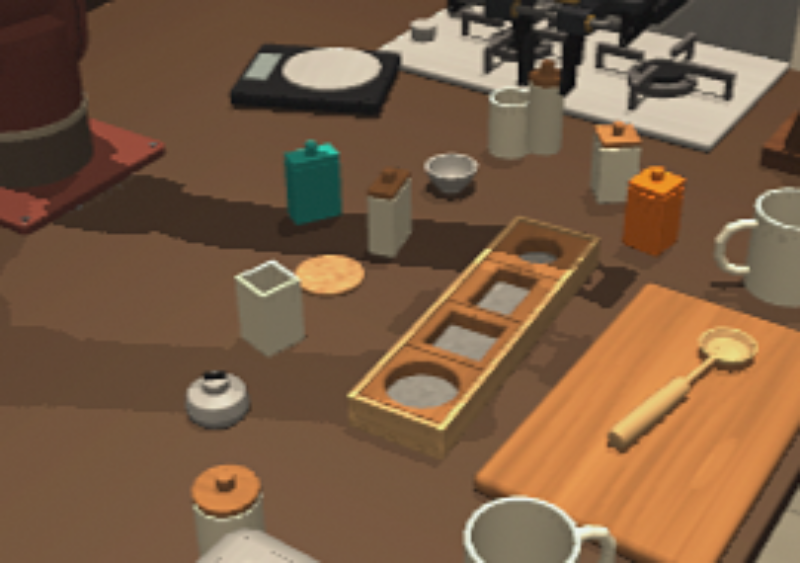

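The small jar hangs upright in the gripper at (545,105) and the caddy is clear. Lowering.

{"op": "jog_arm", "data": {"moves": [[1,0,0.002,-0.05,0,0,0],[1,0,0.002,-0.11,0,0,0],[1,0,0.002,-0.17,0,0,0],[1,0,0.002,-0.21,0,0,0],[1,0,0.002,-0.24,0,0,0],[1,0,0.002,-0.255,0,0,0],[1,0,0.002,-0.263,0,0,0],[1,0,0.002,-0.268,0,0,0],[1,0,0.002,-0.271,0,0,0],[1,0,0.002,-0.271,0,0,0]]}}

```text
t: 6.52
tcp_pos: [623.2, 117.7, 51.0]
eef_rot: [2.144, 2.296, 0.0]
ft_force: [-0.1, 0.1, -2.0]
grip_width: 32.6
gripper_force: 25.0
```

{"op": "jog_arm", "data": {"moves": [[1,0,0,-0.001,0,0,0],[1,0,0,-0.002,0,0,0],[1,0,0,-0.002,0,0,0]]}}

```text
t: 6.9
tcp_pos: [623.3, 117.7, 50.4]
eef_rot: [2.144, 2.296, 0.001]
ft_force: [-1.8, -0.4, 4.6]
grip_width: 32.7
gripper_force: 25.0
```

{"op": "jog_arm", "data": {"moves": [[-0.3,0,0,0,0,0,0],[-1,0,0,0,0,0,0],[-1,0,0,0,0,0,0],[-1,0,0,0,0,0,0],[-1,0,0,0.03,0,0,0],[-1,0,0,0.1,0,0,0],[-1,0,0,0.18,0,0,0],[-1,0,0,0.25,0,0,0],[-1,0,0,0.28,0,0,0],[-1,0,0,0.28,0,0,0]]}}

```text
t: 8.15
tcp_pos: [623.5, 117.8, 190.7]
eef_rot: [2.143, 2.296, 0.002]
ft_force: [-0.6, 0.7, -0.1]
grip_width: 87.3
gripper_force: 0.0
```

```bash
python3 - <<'E'
from h import *
W=world('top',np.load('pics/top0.npz')['d'])
m=(W[...,2]>100)&(W[...,1]<-250)&(W[...,0]>450)
print('tall near round',W[m].min(0),W[m].max(0))
m&=W[...,1]>-500; print(W[m].min(0),W[m].max(0))
s=telemetry.state(); print(s['tcp_pos'],s['qpos'].round(2))
p,d=cap('top','t1'); W=world('top',d)
from meas import blob
print(blob(W,(328,231),80,100,20),blob(W,(328,231),100,115,20)[:3])
E
```

```text
tall near round [ 599.84485051 -598.72957852  100.09496327] [ 881.26181929 -419.05360176  192.04460552]
[ 713.6200736  -499.98823819  100.09958281] [ 881.26181929 -419.05360176  190.82614399]
[623.54028636 117.84787124 190.74169374] [ 0.21  0.37 -0.61  1.49  0.21  1.35 -0.34]
(196608, array([534.6,  -6.2,  91.3]), array([713.8,  59.4]), array([2399.8, 1447.7]), 87.8) (196608, array([534.6,  -6.2,  91.3]), array([713.8,  59.4]))
```

{"op": "jog_arm", "data": {"moves": [[-1,0,-0.1,0.02,0,0,-0.08],[-1,0,-0.2,0.02,0,0,-0.16],[-1,0,-0.3,0.02,0,0,-0.24],[-1,0,-0.4,0.02,0,0,-0.32],[-1,0,-0.5,0.02,0,0,-0.4],[-1,-0.01,-0.6,0.02,0,0,-0.48],[-1,-0.014,-0.7,0.01,0,0,-0.56],[-1,-0.014,-0.8,0,0,0,-0.64],[-1,-0.014,-0.9,0,0,0,-0.72],[-1,-0.014,-0.949,0,0,0,-0.783],[-1,-0.014,-0.949,0,0,0,-0.783],[-1,-0.014,-0.949,0,0,0,-0.783],[-1,-0.014,-0.949,-0.06,0,0,-0.783],[-1,-0.014,-0.949,-0.13,0,0,-0.783],[-1,-0.014,-0.949,-0.2,0,0,-0.783],[-1,-0.014,-0.949,-0.26,0,0,-0.783],[-1,-0.014,-0.949,-0.295,0,0,-0.783],[-1,-0.014,-0.949,-0.308,0,0,-0.783],[-1,-0.014,-0.949,-0.308,0,0,-0.783]]}}

```text
t: 10.58
tcp_pos: [616.5, -356.6, 36.4]
eef_rot: [3.142, 0.0, 0.001]
ft_force: [0.0, -0.4, 0.1]
grip_width: 87.2
gripper_force: 0.0
```

{"op": "jog_arm", "data": {"moves": [[1,0,0,0,0,0,0],[1,0,0,0,0,0,0],[1,0,0,0,0,0,0],[1,0,0,0,0,0,0],[1,0,0,0,0,0,0],[1,0,0,0,0,0,0]]}}

```text
t: 11.32
tcp_pos: [616.2, -356.8, 35.9]
eef_rot: [-3.142, 0.001, -0.0]
ft_force: [0.2, 0.8, 1.3]
grip_width: 50.8
gripper_force: 25.0
```

{"op": "jog_arm", "data": {"moves": [[1,0,0,0.02,0,0,0],[1,0,0,0.07,0,0,0],[1,0,0,0.14,0,0,0],[1,0,0.02,0.2,0,0,0.04],[1,0.01,0.06,0.24,0,0,0.12],[1,0.02,0.12,0.25,0,0,0.2],[1,0.03,0.18,0.25,0,0,0.28],[1,0.04,0.24,0.25,0,0,0.36],[1,0.048,0.3,0.25,0,0,0.44],[1,0.048,0.36,0.25,0,0,0.52],[1,0.048,0.41,0.25,0,0,0.6],[1,0.048,0.445,0.25,0,0,0.68],[1,0.048,0.459,0.25,0,0,0.75],[1,0.048,0.459,0.25,0,0,0.783],[1,0.048,0.459,0.25,0,0,0.783],[1,0.048,0.459,0.2,0,0,0.783],[1,0.048,0.459,0.14,0,0,0.783],[1,0.048,0.459,0.1,0,0,0.783],[1,0.048,0.459,0.08,0,0,0.783],[1,0.048,0.459,0.08,0,0,0.783]]}}

```text
t: 13.82
tcp_pos: [639.9, -127.3, 75.6]
eef_rot: [-2.144, -2.295, 0.001]
ft_force: [-0.4, -0.5, -1.0]
grip_width: 51.1
gripper_force: 25.0
```

```bash
python3 - <<'E'
from h import *
s=telemetry.state(); print(s['tcp_pos'],s['qpos'].round(2),s['ft_force'],s['gripper_force'])
p,d=cap('scene','s2'); cv2.imwrite('pics/s2c.png',cv2.resize(p[120:310,170:380,::-1],(664,600)))
E
```

```text
[ 639.94931215 -127.31991531   75.60787318] [ 0.51  0.47 -0.51  1.57  0.24  1.16  0.02] [-0.36673753 -0.53506551 -1.01635861] 24.993968602486802
```

View pics/s2c.png

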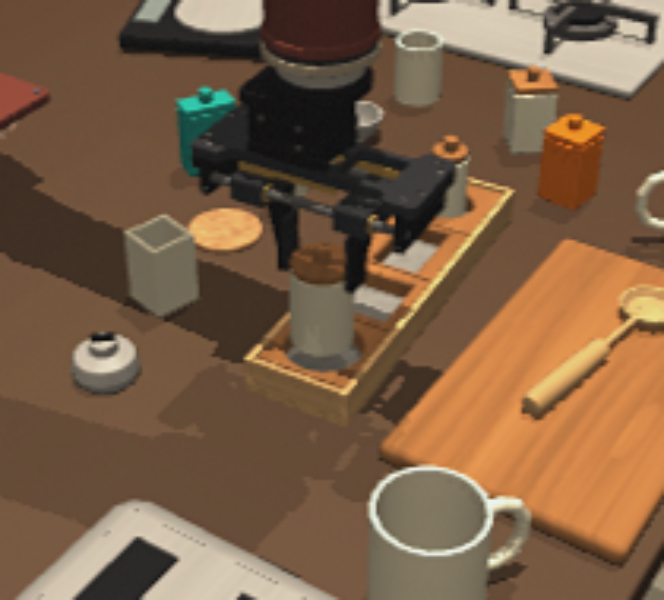

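The large round jar hangs upright over the well at (322,310). The finger tips look high, near the lid, so I'm zooming in before lowering further.

```bash
python3 - <<'E'
from h import *
z=np.load('pics/s2.npz'); p,d=z['p'],z['d']; W=world('scene',d)
# crop scale 3.16: jar around (170+322/3.16,120+310/3.16)
c=p[180:245,245:300]; cv2.imwrite('pics/s2z.png',cv2.resize(c[:,:,::-1],(500,590),interpolation=cv2.INTER_NEAREST))
for u in (255,260,265,271,277,282,286):
    print(u,[(v,*W[v,u].round().astype(int)) for v in range(185,240,5)])
E
```

```text
255 [(185, np.int64(602), np.int64(-141), np.int64(163)), (190, np.int64(472), np.int64(37), np.int64(3)), (195, np.int64(484), np.int64(20), np.int64(-2)), (200, np.int64(504), np.int64(-8), np.int64(3)), (205, np.int64(516), np.int64(-26), np.int64(1)), (210, np.int64(530), np.int64(-46), np.int64(0)), (215, np.int64(543), np.int64(-64), np.int64(-1)), (220, np.int64(556), np.int64(-84), np.int64(-1)), (225, np.int64(598), np.int64(-141), np.int64(37)), (230, np.int64(606), np.int64(-153), np.int64(32)), (235, np.int64(618), np.int64(-171), np.int64(33))]
260 [(185, np.int64(612), np.int64(-134), np.int64(163)), (190, np.int64(614), np.int64(-138), np.int64(151)), (195, np.int64(614), np.int64(-139), np.int64(137)), (200, np.int64(612), np.int64(-136), np.int64(119)), (205, np.int64(613), np.int64(-138), np.int64(106)), (210, np.int64(542), np.int64(-37), np.int64(-1)), (215, np.int64(558), np.int64(-61), np.int64(3)), (220, np.int64(594), np.int64(-113), np.int64(34)), (225, np.int64(606), np.int64(-130), np.int64(33)), (230, np.int64(610), np.int64(-136), np.int64(22)), (235, np.
[... 2227 characters left out ...]
(-92), np.int64(27)), (230, np.int64(653), np.int64(-96), np.int64(15)), (235, np.int64(674), np.int64(-131), np.int64(30))]
286 [(185, np.int64(694), np.int64(-148), np.int64(199)), (190, np.int64(700), np.int64(-159), np.int64(194)), (195, np.int64(701), np.int64(-159), np.int64(180)), (200, np.int64(674), np.int64(-113), np.int64(129)), (205, np.int64(615), np.int64(-14), np.int64(32)), (210, np.int64(616), np.int64(-14), np.int64(15)), (215, np.int64(627), np.int64(-34), np.int64(14)), (220, np.int64(651), np.int64(-73), np.int64(32)), (225, np.int64(662), np.int64(-90), np.int64(31)), (230, np.int64(673), np.int64(-109), np.int64(32)), (235, np.int64(686), np.int64(-130), np.int64(36))]
```

View pics/s2z.png

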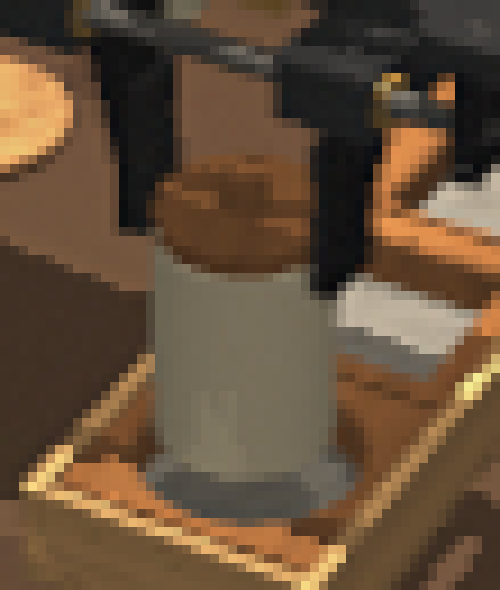

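The jar's depth puts its lid at z≈119 and its underside at about 40, which agrees with TCP minus 36. The grasp is good, so I'll lower it and release.

{"op": "jog_arm", "data": {"moves": [[1,0,0,-0.015,0,0,0],[1,0,0,-0.03,0,0,0],[1,0,0,-0.04,0,0,0],[1,0,0,-0.046,0,0,0],[1,0,0,-0.05,0,0,0],[1,0,0,-0.052,0,0,0],[1,0,0,-0.052,0,0,0]]}}

```text
t: 14.75
tcp_pos: [640.2, -127.3, 50.0]
eef_rot: [2.144, 2.296, 0.0]
ft_force: [0.2, 0.1, -3.2]
grip_width: 50.7
gripper_force: 25.0
```

{"op": "jog_arm", "data": {"moves": [[1,0,0,-0.001,0,0,0],[1,0,0,-0.002,0,0,0],[1,0,0,-0.002,0,0,0]]}}

```text
t: 15.12
tcp_pos: [640.3, -127.3, 49.9]
eef_rot: [2.143, 2.296, 0.0]
ft_force: [-3.2, 0.4, 6.5]
grip_width: 51.0
gripper_force: 25.0
```

{"op": "jog_arm", "data": {"moves": [[-0.3,0,0,0,0,0,0],[-1,0,0,0,0,0,0],[-1,0,0,0,0,0,0],[-1,0,0,0.03,0,0,0],[-1,0,0,0.1,0,0,0],[-1,0,0,0.18,0,0,0],[-1,0,0,0.26,0,0,0],[-1,-0.04,0.05,0.28,0,0,0],[-1,-0.1,0.12,0.28,0,0,0.02],[-1,-0.17,0.2,0.28,0,0,0.04],[-1,-0.24,0.28,0.28,0,0,0.06],[-1,-0.3,0.36,0.28,0,0,0.074],[-1,-0.34,0.41,0.28,0,0,0.074],[-1,-0.361,0.431,0.28,0,0,0.074],[-1,-0.361,0.431,0.28,0,0,0.074],[-1,-0.361,0.431,0.22,0,0,0.074],[-1,-0.361,0.431,0.15,0,0,0.074],[-1,-0.361,0.431,0.09,0,0,0.074]]}}

```text
t: 17.38
tcp_pos: [460.4, 86.6, 92.6]
eef_rot: [-1.962, -2.453, 0.0]
ft_force: [0.4, 0.1, 0.0]
grip_width: 86.7
gripper_force: 0.0
```

{"op": "jog_arm", "data": {"moves": [[-1,0,0,-0.05,0,0,0],[-1,0,0,-0.09,0,0,0],[-1,0,0,-0.116,0,0,0],[-1,0,0,-0.116,0,0,0],[-1,0,0,-0.116,0,0,0]]}}

```text
t: 18.0
tcp_pos: [460.3, 88.1, 36.5]
eef_rot: [1.96, 2.455, 0.001]
ft_force: [-0.5, 0.5, 0.3]
grip_width: 87.3
gripper_force: 0.0
```

{"op": "jog_arm", "data": {"moves": [[1,0,0,0,0,0,0],[1,0,0,0,0,0,0],[1,0,0,0,0,0,0],[1,0,0,0,0,0,0],[1,0,0,0,0,0,0],[1,0,0,0,0,0,0],[1,0,0,0,0,0,0],[1,0,0,0,0,0,0],[1,0,0,0,0,0,0]]}}

```text
t: 19.12
tcp_pos: [459.6, 88.2, 35.9]
eef_rot: [1.96, 2.455, 0.0]
ft_force: [0.2, -0.3, 0.1]
grip_width: 29.9
gripper_force: 25.0
```

{"op": "jog_arm", "data": {"moves": [[1,0,0,0.02,0,0,0],[1,0,0,0.07,0,0,0],[1,0,0,0.14,0,0,0],[1,0,0,0.21,0,0,0],[1,0.02,0,0.25,0,0,0],[1,0.06,-0.02,0.27,0,0,-0.02],[1,0.12,-0.04,0.27,0,0,-0.04],[1,0.19,-0.06,0.27,0,0,-0.06],[1,0.25,-0.08,0.27,0,0,-0.074],[1,0.3,-0.1,0.27,0,0,-0.074],[1,0.33,-0.104,0.27,0,0,-0.074],[1,0.338,-0.104,0.27,0,0,-0.074],[1,0.338,-0.104,0.25,0,0,-0.074],[1,0.338,-0.104,0.2,0,0,-0.074],[1,0.338,-0.104,0.14,0,0,-0.074],[1,0.338,-0.104,0.1,0,0,-0.074],[1,0.338,-0.104,0.08,0,0,-0.074],[1,0.338,-0.104,0.08,0,0,-0.074]]}}

```text
t: 21.38
tcp_pos: [628.3, 36.2, 75.6]
eef_rot: [-2.143, -2.296, 0.001]
ft_force: [-0.4, -0.1, -1.4]
grip_width: 29.3
gripper_force: 25.0
```

```bash
python3 - <<'E'
from h import *
p,d=cap('scene','s3'); cv2.imwrite('pics/s3c.png',cv2.resize(p[120:260,220:360,::-1],(600,600)))
E
```

```text
(no output)
```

View pics/s3c.png

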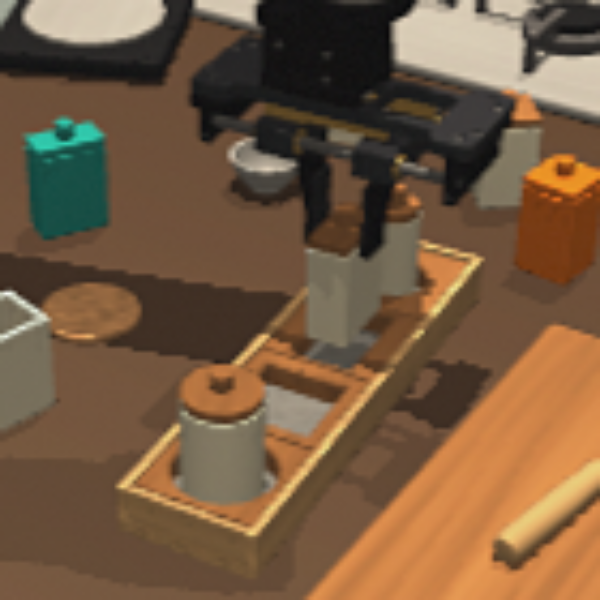

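The oblong jar is upright above its well at (345,290). The large round jar stands in its own at (222,440). Lowering.

{"op": "jog_arm", "data": {"moves": [[1,0,0,-0.015,0,0,0],[1,0,0,-0.03,0,0,0],[1,0,0,-0.04,0,0,0],[1,0,0,-0.046,0,0,0],[1,0,0,-0.05,0,0,0],[1,0,0,-0.052,0,0,0],[1,0,0,-0.053,0,0,0],[1,0,0,-0.054,0,0,0],[1,0,0,-0.054,0,0,0]]}}

```text
t: 22.55
tcp_pos: [628.9, 36.2, 49.8]
eef_rot: [2.143, 2.296, 0.001]
ft_force: [-2.5, -0.8, 6.4]
grip_width: 29.4
gripper_force: 25.0
```

{"op": "jog_arm", "data": {"moves": [[-0.3,0,0,0,0,0,0],[-1,0,0,0,0,0,0],[-1,0,0,0,0,0,0],[-1,0,0,0.03,0,0,0],[-1,0,0,0.1,0,0,0],[-1,0,0,0.18,0,0,0],[-1,0,0,0.26,0,0,0],[-1,-0.01,0.08,0.28,0,0,0.04],[-1,-0.02,0.18,0.28,0,0,0.1],[-1,-0.03,0.28,0.28,0,0,0.16],[-1,-0.03,0.38,0.28,0,0,0.22],[-1,-0.03,0.47,0.28,0,0,0.28],[-1,-0.03,0.53,0.28,0,0,0.283],[-1,-0.03,0.547,0.28,0,0,0.283],[-1,-0.03,0.547,0.28,0,0,0.283],[-1,-0.03,0.547,0.22,0,0,0.283],[-1,-0.03,0.547,0.15,0,0,0.283],[-1,-0.03,0.547,0.09,0,0,0.283]]}}

```text
t: 24.8
tcp_pos: [614.5, 306.9, 93.0]
eef_rot: [1.384, 2.819, -0.002]
ft_force: [-0.2, 0.5, 0.1]
grip_width: 87.2
gripper_force: 0.0
```

{"op": "jog_arm", "data": {"moves": [[-1,0,0,-0.05,0,0,0],[-1,0,0,-0.09,0,0,0],[-1,0,0,-0.116,0,0,0],[-1,0,0,-0.116,0,0,0],[-1,0,0,-0.116,0,0,0]]}}

```text
t: 25.42
tcp_pos: [614.1, 310.0, 36.9]
eef_rot: [1.38, 2.822, 0.002]
ft_force: [0.3, -0.4, -0.3]
grip_width: 86.9
gripper_force: 0.0
```

{"op": "jog_arm", "data": {"moves": [[1,0,0,0,0,0,0],[1,0,0,0,0,0,0],[1,0,0,0,0,0,0],[1,0,0,0,0,0,0],[1,0,0,0,0,0,0],[1,0,0,0,0,0,0],[1,0,0,0,0,0,0],[1,0,0,0,0,0,0]]}}

```text
t: 26.42
tcp_pos: [613.8, 309.9, 36.0]
eef_rot: [1.38, 2.822, 0.001]
ft_force: [1.5, 0.1, 1.2]
grip_width: 43.6
gripper_force: 25.0
```

{"op": "jog_arm", "data": {"moves": [[1,0,0,0.02,0,0,0],[1,0,0,0.07,0,0,0],[1,0,0,0.14,0,0,0],[1,0,0,0.21,0,0,0],[1,0,0,0.27,0,0,0],[1,0,-0.03,0.3,0,0,-0.02],[1,0.01,-0.1,0.3,0,0,-0.07],[1,0.01,-0.18,0.3,0,0,-0.13],[1,0.02,-0.27,0.3,0,0,-0.19],[1,0.03,-0.36,0.3,0,0,-0.25],[1,0.04,-0.45,0.3,0,0,-0.283],[1,0.041,-0.54,0.3,0,0,-0.283],[1,0.041,-0.62,0.3,0,0,-0.283],[1,0.041,-0.68,0.3,0,0,-0.283],[1,0.041,-0.711,0.3,0,0,-0.283],[1,0.041,-0.711,0.3,0,0,-0.283],[1,0.041,-0.711,0.3,0,0,-0.283]]}}

```text
t: 28.55
tcp_pos: [633.9, -43.9, 185.8]
eef_rot: [-2.141, -2.298, -0.001]
ft_force: [0.3, 1.1, -2.1]
grip_width: 43.4
gripper_force: 24.9
```

{"op": "jog_arm", "data": {"moves": [[1,0,0,-0.04,0,0,0],[1,0,0,-0.1,0,0,0],[1,0,0,-0.16,0,0,0],[1,0,0,-0.2,0,0,0],[1,0,0,-0.22,0,0,0],[1,0,0,-0.22,0,0,0]]}}

```text
t: 29.3
tcp_pos: [633.9, -45.5, 75.4]
eef_rot: [-2.143, -2.296, 0.0]
ft_force: [-0.1, 0.3, -1.7]
grip_width: 43.7
gripper_force: 24.9
```

```bash
python3 - <<'E'
from h import *
p,d=cap('scene','s4'); cv2.imwrite('pics/s4c.png',cv2.resize(p[120:260,220:360,::-1],(600,600)))
E
```

```text
(no output)
```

View pics/s4c.png

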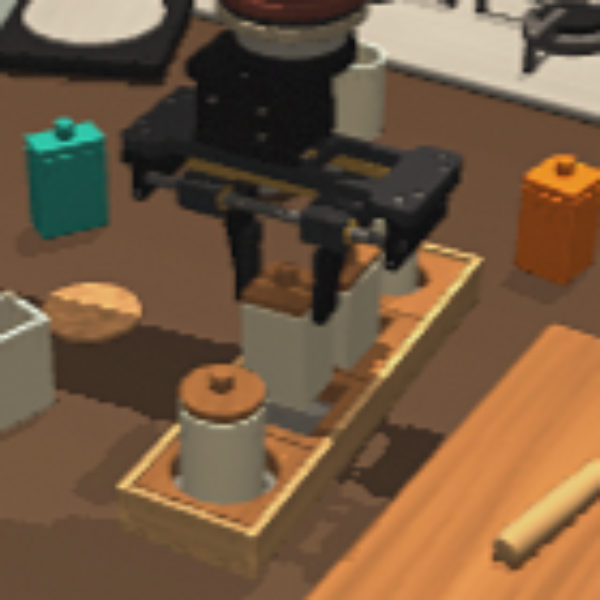

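The square jar is upright and aligned over its well at (287,340). Lowering.

{"op": "jog_arm", "data": {"moves": [[1,0,0,-0.015,0,0,0],[1,0,0,-0.03,0,0,0],[1,0,0,-0.04,0,0,0],[1,0,0,-0.046,0,0,0],[1,0,0,-0.05,0,0,0],[1,0,0,-0.052,0,0,0],[1,0,0,-0.053,0,0,0],[1,0,0,-0.054,0,0,0],[1,0,0,-0.054,0,0,0]]}}

```text
t: 30.48
tcp_pos: [634.4, -45.8, 49.8]
eef_rot: [2.143, 2.296, 0.0]
ft_force: [-3.0, 0.5, 5.2]
grip_width: 43.6
gripper_force: 24.9
```

{"op": "jog_arm", "data": {"moves": [[-0.3,0,0,0,0,0,0],[-1,0,0,0,0,0,0],[-1,0,0,0,0,0,0],[-1,0,0,0.03,0,0,0],[-1,0,0,0.1,0,0,0],[-1,0,0,0.18,0,0,0],[-1,0,0,0.26,0,0,0],[-1,-0.05,-0.05,0.33,0,0,0],[-1,-0.12,-0.15,0.36,0,0,-0.05],[-1,-0.2,-0.26,0.36,0,0,-0.1],[-1,-0.27,-0.37,0.36,0,0,-0.18],[-1,-0.33,-0.47,0.36,0,0,-0.26],[-1,-0.38,-0.56,0.36,0,0,-0.34],[-1,-0.4,-0.62,0.36,0,0,-0.4],[-1,-0.4,-0.64,0.36,0,0,-0.4],[-1,-0.4,-0.64,0.36,0,0,-0.4]]}}

```text
t: 32.48
tcp_pos: [434.8, -365.2, 229.3]
eef_rot: [-2.891, -1.23, -0.001]
ft_force: [0.5, -0.3, 0.1]
grip_width: 87.2
gripper_force: 0.0
```

```bash
python3 - <<'E'
from h import *
from meas import blob
p,d=cap('top','t5'); W=world('top',d); cv2.imwrite('pics/t5b.png',cv2.resize(p[:,:,::-1],(800,600),interpolation=cv2.INTER_CUBIC))
for n,s in dict(small=(331,231),oblong=(381,227),square=(429,222),round=(482,217)).items(): print(n,blob(W,s,80,100,17),blob(W,s,98,112,12)[:3])
for n,s in dict(osq=(477,327),ord=(188,331)).items(): print(n,blob(W,s,60,76,18))
for n,s in dict(orange=(251,185),turq=(346,396)).items(): print(n,blob(W,s,68,86,18))
E
```

```text
small (129, array([621. , 114.4,  91.2]), array([622. , 115.2]), array([31.7, 31.4]), 48.3) (26, array([622.4, 115.6, 102.5]), array([622.5, 115.3]))
oblong (260, array([627.6,  35.2,  91. ]), array([628.7,  35.5]), array([29.7, 55.1]), 4.0) (29, array([628.6,  35.8, 103.2]), array([628.9,  35.5]))
square (303, array([634.5, -45.4,  91.3]), array([635.7, -45.7]), array([43.6, 43.3]), 4.4) (28, array([635.3, -45.9, 102.8]), array([636.7, -46.3]))
round (334, array([ 637.6, -127.6,   91.2]), array([ 637.9, -128.4]), array([50.3, 48.5]), 85.2) (27, array([ 638.8, -128. ,  103.2]), array([ 639.2, -128.2]))
osq (125, array([ 460.8, -116. ,   69. ]), array([ 460.3, -115.2]), array([44.1, 43.9]), 74.1)
ord (135, array([461.9, 340.8,  67.6]), array([462.2, 340.7]), array([51.2, 47.3]), 89.0)
orange (289, array([691.5, 236.6,  77.2]), array([692.3, 237.8]), array([43.8, 43.4]), 81.6)
turq (251, array([356.4,  91.1,  77.6]), array([355.8,  91.4]), array([54.2, 29.4]), 57.8)
```

View pics/t5b.png

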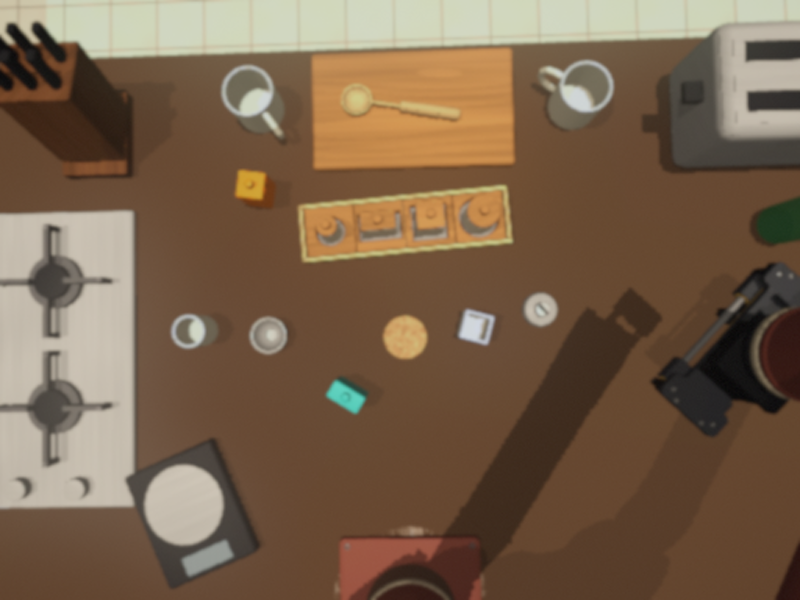

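All four lidded jars stand in their wells at (327,226), (377,219), (431,213) and (485,209). Their lids are at z≈92 and knobs at ≈103, so they are seated and upright. The open jars and decoys haven't moved.

```bash
python3 -c "
from rig import job; print(job.job_done())"
```

```text
the job is handed in; nothing more can be done
None
```

I put all four lidded jars upright in their matching wells, left the open jars and look-alikes where they were, and handed the job in at about 33 s.

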